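# Lock the syringe in its filling stand and draw the plunger to the ring

## Task

The big reusable syringe stands upright in its filling stand. First swing the hooked keeper fully shut over the barrel's flange by its black peg, while the plunger is still right down; then take the plunger by its knob and draw it straight up, without dragging the barrel up, until the dark ring engraved round the plunger is level with the barrel's top rim. Finish while still holding the plunger there, upright and still, keeper shut; leave the swab stack, the small bottle and the steel cup alone.

Things in the scene. Friction and masses are not known exactly. Their poses are not given: they have to be found in the camera images.
- stand: Fixed filling stand: grey base 150 x 170 x 16 mm, two aluminium legs and an upper plate (76 mm in x, 132 mm in y from -52 to +80, top 100 mm up). Origin on the table under the syringe's axis; z up, the keeper's pivot lies toward its +y, the keeper opens toward its -x (the robot's side, turned by up to 0.45 rad).
- keeper_hinge (a point): The keeper's upright pivot: fixed to the stand, 55 mm from the syringe's axis toward the stand's +y, 107.5 mm above the table; axes as the stand's.
- keeper (a joint): Angle of the flat steel hook-shaped keeper (8 mm thick, underside 107.5 mm above the table, 1.5 mm above the flange) in rad: 0 = fully shut against its stop, the hook round the rod, growing as it swings out toward the robot about the upright pivot, counted clockwise seen from above; 1.5 = fully open. Starts between 0.8 and 1.3. Stays where it is left; about 0.5 N at the peg moves it.
- keeper_peg (a point): Middle of the black upright peg on the keeper (15 mm diameter, 40 mm tall, from 115.5 to 155.5 mm above the table). In the stand's axes it lies 22 mm toward -x and 110 mm toward -y of the pivot when shut, i.e. 112 mm from the pivot, and turns with the keeper.
- barrel: Clear loose syringe barrel, upright in the stand: 32 mm outside, 86 mm tall, bore 23.4 mm and 80 mm deep, open at the top, with a flange 56 mm across and 6 mm thick at the top that rests on the stand's upper plate. Origin at the centre of its underside, 20 mm above the table; z is the bore's axis, up.
- barrel_rim (a point): Centre of the barrel's top rim, 86 mm above its origin (106 mm above the table when seated).
- plunger: White loose plunger, 84 to 168 g: plain round rod 22 mm in diameter and 125 mm long, a round knob 30 mm in diameter and 26 mm tall on top. Origin at the centre of the rod's lower end, z up the rod. At the start it is fully in, standing on the bore's floor, knob from 151 to 177 mm above the table. It sinks back by its weight if let go.
- plunger_ring (a point): Centre of the 3 mm wide dark ring engraved round the rod, 40 mm above the rod's lower end; at the start 40 mm below the barrel's rim, inside the clear barrel.
- plunger_knob (a point): Centre of the plunger's knob, 138 mm above the rod's lower end, 98 mm above the ring.
- swabs: White stack of swabs, 46 x 60 x 28 mm, right of the stand; origin at the centre of its underside. To be left alone.
- ointment: Small white bottle, 30 mm wide and 55 mm tall, left of the stand; origin at the centre of its underside. To be left alone.
- cup: Small steel cup, 66 mm across and 42 mm tall, left of and behind the stand; origin at the centre of its underside. To be left alone.

How it is judged:
On the way, in this order (a step that is already met when the one before it is completed fails the run):
1. the keeper is shut while the plunger is still right down (value of joint keeper below 0.08 rad and z of plunger_ring in the frame of barrel_rim below -0.03 m), for 0.2 s.
2. the fingers hold the plunger and have drawn it up with the keeper shut (value of joint keeper below 0.1 rad and z of plunger_ring in the frame of barrel_rim above -0.02 m and contact force between the fingers and plunger above 0.5 N), for 0.2 s.
At the end, for the whole second after the job is handed in: For the last second the fingers hold the plunger and touch nothing else; its ring is within 6 mm of the barrel rim in height and 3 mm of its centre, plunger still and upright (0.1 rad, 0.08 to the bore), keeper under 0.1 rad, barrel seated within 4 mm (5 up) (value of joint keeper below 0.1 rad and z of plunger_ring in the frame of barrel_rim between -0.006 and 0.006 m and horizontal distance between plunger_ring and barrel_rim below 0.003 m and angle between the z axis of plunger and the z axis of barrel, either way round below 0.08 rad and angle between plunger's own z axis and vertical below 0.1 rad and z of barrel_rim in the frame of stand between 0.102 and 0.111 m and contact force between the fingers and plunger above 0.5 N and linear speed of plunger below 0.02 m/s and contact force between the fingers and barrel below 0.5 N and contact force between the fingers and stand below 0.5 N); the arm keeps its last pose, push and grip.
It fails at once if the plunger is drawn more than 15 mm while the keeper is still open (z of plunger_ring in the frame of barrel_rim above -0.025 m and value of joint keeper above 0.15 rad).
It fails at once if the barrel is dragged up out of its seat by more than 8 mm (z of barrel_rim in the frame of stand above 0.114 m).
It fails at once if the plunger is pulled right out (z of plunger_ring in the frame of barrel_rim above 0.038 m).
It fails at once if the swab stack, small bottle or steel cup is moved more than 30 mm (distance of any of swabs, ointment, cup from where it was at the start of the episode above 0.03 m).
It also fails if it takes over 51 s, if anything falls off the work surface, if the arm or the gripper's body presses on something with over 40 N, if the wrist force passes 120 N, or if a joint passes its speed limit or range.

## Robot

A 6-joint arm with a two-finger parallel gripper is mounted at the origin on a cart in front of the work surface, level with it; the furniture and walls round the work are solid. World frame = base frame: x ahead of the robot, y to its left, z up, the work surface at z = 0. Lengths are in m, angles in rad, forces in N, time in s.
With the tool pointing down it reaches from about 0.275 to 0.875 m from the base axis. Payload 12.5 kg.
Tool frame: the origin (TCP) lies on the centre line of the jaws, within the pads' length; the fingertips stand r.finger_overhang ahead of it and the grasp point (between the pads) lies 3 mm ahead of it (r.finger_overhang is the distance from the TCP to the fingertips, in m); z points along the fingers, y is the direction in which the jaws open and shut (so a half turn about z gives the same grasp; the last joint's range is limited). The gripper opens to 85 mm and grips with 20 to 120 N. Pads are 22 mm wide; open, the fingers measure 114 mm over their backs; the gripper's body (76 mm by 85 mm) begins 54 mm behind the grasp point. The pads swing forward as they close: fully open they stand 13 mm farther back than shut.
Start: joints at [-1.43, 0.351, 1.652, -0, 1.139, -0.085], TCP at [0.123, -0.536, 0.253] pointing down, gripper open.
Joint ranges: [-2.75, 2.75], [-0.79, 2.1], [0.01, 2.65], [-1.57, 4.71], [0.07, 3.14], [-2.87, 2.87]. Speed limits (rad/s): [2.22, 2.22, 2.79, 3.14, 3.14, 3.14].

## Interface

Orientations are given as a unit quaternion [x, y, z, w].
In Python, from cell import r, optics gives the robot as it stands. The module is installed in compiled form; this text tells all that it offers. Calls block until the motion is done:
- r.move_to(position, orientation): joint-space move of the TCP to a pose.
- r.move_linear(position, rot=None, vel=0.15): straight line of the TCP; rot=None keeps the orientation; vel is the mean speed in m/s.
- r.set_joints(angles): joint-space move.
- r.set_gripper(opening, squeeze=None): opening from 0.0 (shut) to 1.0 (fully open); squeeze is the grip in N (None keeps the last); returns when the fingers have stopped.
- r.sleep(seconds).
- r.inverse_kinematics(position, orientation): joint angles nearest the present ones, or None.
- optics.get_image(name): name is "scene" or "top"; returns a dict with "pixels" (420x560x3 uint8, red, green, blue), "depth" (420x560 float32, m along the optical axis (not along the pixel's ray), 0 where there is no reading), "fx", "fy", "cx", "cy" (pixels), "camera_from_world" (4x4, takes a point from world to camera coordinates). Camera axes: x right, y down, z forward; pixel columns grow to the right and rows downward; lengths in m; the calibration is good to about 2 mm. A picture is of the moment at which its call begins.
A pose or a line that the arm cannot do raises r.PlanningError and nothing moves.
- r.hand_in(): hands the job in, once; it reports no verdict.
Readings, each from a call of its own:
- r.current_t(): time.
- r.current_q(): joint angles.
- r.current_qvel(): joint speeds.
- r.current_effort(): joint torques, N m.
- r.current_tool_pos(): TCP position.
- r.current_ee_rot(): TCP orientation.
- r.current_contact_force(): force on the tool from outside, world axes, zero at the start.
- r.current_torque(): the same for the moment, N m.
- r.current_opening(): opening from 0.0 (shut) to 1.0 (fully open).
Only numpy, scipy, OpenCV 4.12 (cv2) and the standard library are available. Lean on these libraries where they do the work, as an engineer would, in place of code of your own. Each camera call takes 0.05 s, during which the arm holds its last target. There are 200 camera calls.

## Working session

There is one attempt and no reset: what is moved stays moved. The work goes in short steps, each a Python script; the robot and the scene stay as the last script left them, time stands still between calls to the robot, and variables do not carry over. Pictures are saved under pics/ and viewed, about 8 in all and at most 12, crops included, and the job is handed in when it is done.

```bash
mkdir -p pics; cat > h.py <<'E'
import numpy as np, cv2
from cell import r, optics
def grab(n,save=None):
    d=optics.get_image(n)
    if save: cv2.imwrite('pics/'+save,cv2.cvtColor(d['pixels'],cv2.COLOR_RGB2BGR))
    return d
def ray(d,u,v,z):
    T=np.linalg.inv(d['camera_from_world']); c=T[:3,3]
    w=T[:3,:3]@np.array([(u-d['cx'])/d['fx'],(v-d['cy'])/d['fy'],1.])
    return c+w*(z-c[2])/w[2]
def cloud(d):
    v,u=np.mgrid[:420,:560]; z=d['depth']
    P=np.stack([(u-d['cx'])/d['fx']*z,(v-d['cy'])/d['fy']*z,z,np.ones_like(z)],-1)
    W=(P@np.linalg.inv(d['camera_from_world']).T)[...,:3]; W[z==0]=np.nan
    return W
E
python3 - <<'E'
from h import *
for n in('scene','top'):
    d=grab(n,n+'0.png'); T=np.linalg.inv(d['camera_from_world']); print(n,d['fx'],T[:3,3].round(3),T[:3,2].round(2))
    W=cloud(d); np.save(n+'.npy',W)
print(r.finger_overhang,r.current_t(),r.current_ee_rot())
a=cv2.imread('pics/scene0.png');b=cv2.imread('pics/top0.png')
E
```

```text
scene 414.54686739525806 [0.18  0.86  0.557] [ 0.41 -0.82 -0.4 ]
top 407.48321523258375 [0.533 0.015 0.998] [ 0.05 -0.   -1.  ]
0.022 0.1 [ 9.93636744e-01  1.12630871e-01 -1.52842268e-05 -5.54943432e-04]
```

View pics/scene0.png

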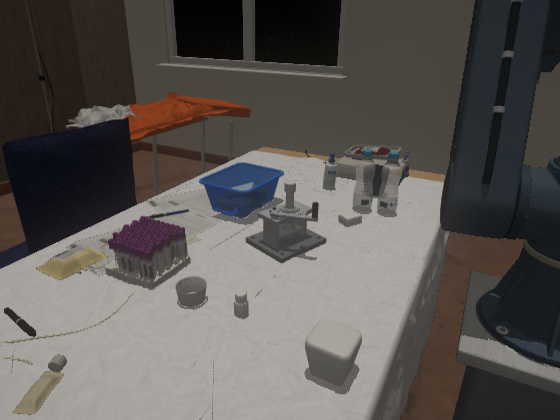

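View pics/top0.png

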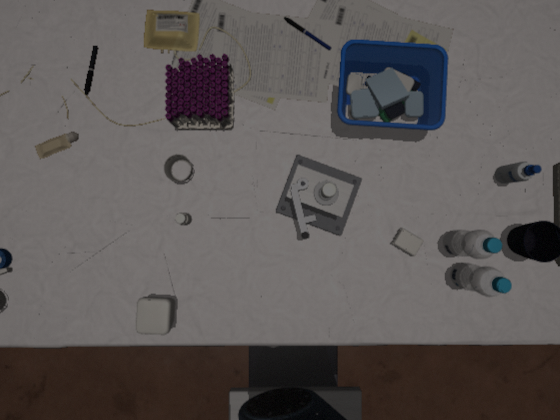

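The scene view shows the stand mid-image: knob at about (290,185) and black peg at (315,208). In the top view the knob is at about (327,188), the pivot at (297,184) and the peg at (305,235), with the keeper open toward the robot.

```bash
python3 - <<'E'
from h import *
W=np.load('top.npy'); d=grab('top'); 
m=np.zeros((420,560),bool); m[145:250,265:370]=1
g=lambda a,b:m&(W[...,2]>a)&(W[...,2]<b)
for nm,a,b in(('knob',.168,.19),('peg',.145,.164),('plate',.09,.104),('base',.008,.024),('hinge',.106,.13)):
    k=g(a,b).astype('uint8'); n,l,s,c=cv2.connectedComponentsWithStats(k)
    for i in range(1,n):
        if s[i,4]>8:
            p=W[l==i]; print(nm,s[i],c[i].round(1),np.median(p,0).round(4),((p.min(0)+p.max(0))/2).round(4), np.ptp(p,axis=0).round(3), ray(d,*c[i],{'knob':.177,'peg':.1555,'plate':.1,'base':.016,'hinge':.1155}[nm]).round(4))
k=g(.008,.024).astype('uint8'); pts=np.argwhere(k)[:,::-1].astype(np.float32)
B=W[k>0][:,:2].astype(np.float32); q=cv2.minAreaRect(B);print('base rect',q); print(cv2.boxPoints(q))
B=W[g(.09,.104)][:,:2].astype(np.float32); q=cv2.minAreaRect(B);print('plate rect',q)
img=d['pixels'][140:255,260:375,::-1]; cv2.imwrite('pics/crop.png',cv2.resize(img,None,fx=5,fy=5,interpolation=cv2.INTER_CUBIC))
E
```

```text
knob [322 183  15  15 171] [328.9 189.8] [ 0.6158 -0.0678  0.1772] [ 0.616  -0.068   0.1752] [0.029 0.028 0.011] [ 0.6162 -0.0677  0.177 ]
peg [302 232   8   7  41] [305.6 235.3] [ 0.5248 -0.0215  0.1556] [ 0.5248 -0.0207  0.1527] [0.012 0.014 0.012] [ 0.5243 -0.0207  0.1555]
plate [ 291  165   63   53 1275] [322.4 190.7] [ 0.6216 -0.0538  0.1004] [ 0.6213 -0.0603  0.097 ] [0.116 0.137 0.014] [ 0.6219 -0.0609  0.1   ]
plate [287 186   6  14  38] [289.2 193.4] [0.6149 0.0129 0.1005] [0.6185 0.0118 0.0978] [0.028 0.011 0.012] [0.6163 0.0124 0.1   ]
base [ 276  155   86   81 2022] [319.2 197.2] [ 0.5984 -0.0646  0.0163] [ 0.6207 -0.0588  0.0153] [0.195 0.207 0.014] [ 0.6146 -0.0603  0.016 ]
hinge [291 178  26  58 553] [300.8 204.8] [ 0.5874 -0.011   0.1159] [ 0.5865 -0.0183  0.1156] [0.124 0.054 0.013] [ 0.59   -0.0126  0.1155]
hinge [314 181  25  25 185] [324.4 194.9] [ 0.6074 -0.0616  0.1071] [ 0.6163 -0.0683  0.1097] [0.053 0.053 0.007] [ 0.6113 -0.064   0.1155]
base rect ((0.6066575646400452, -0.05091147869825363), (0.1929994821548462, 0.18180817365646362), 69.461669921875)
[[ 0.4876762  -0.10938524]
 [ 0.65792817 -0.1731697 ]
 [ 0.7256389   0.00756228]
 [ 0.55538696  0.07134674]]
plate rect ((0.6217002868652344, -0.05531319975852966), (0.13191498816013336, 0.07654066383838654), 69.18184661865234)
```

View pics/crop.png

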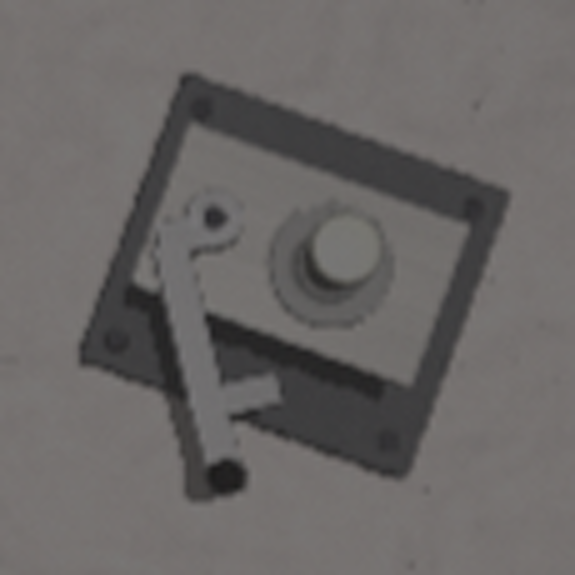

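The sizes agree: plate 131.9 × 76.5 mm, pivot to peg about 111 mm, and the axis from the plate matches the knob within 1 mm. Stand yaw is about -0.363 rad and the keeper is open about 0.97 rad. I'll grip the peg and swing it shut.

```bash
cat >> h.py <<'E'
from scipy.spatial.transform import Rotation as Ro
def rot(phi):  # tool down, jaw direction phi
    y=np.array([np.cos(phi),np.sin(phi),0]); z=np.array([0,0,-1.])
    return Ro.from_matrix(np.stack([np.cross(y,z),y,z],1)).as_quat()
AX=np.array([.6163,-.068]); YAW=-.363
sx=np.array([np.cos(YAW),np.sin(YAW)]); sy=np.array([-np.sin(YAW),np.cos(YAW)])
PIV=AX+.055*sy; SHUT=PIV-.022*sx-.110*sy
def ang(p,c=None): v=p-PIV; return np.arctan2(v[1],v[0])
E
python3 - <<'E'
from h import *
p=np.array([.5246,-.021]); R=np.hypot(*(p-PIV)); a0=ang(p)%(2*np.pi); a1=ang(SHUT)%(2*np.pi); print(R,a0,a1,a1-a0)
q=rot(a0+np.pi/2-2*np.pi if 0 else a0-1.5*np.pi+np.pi/2-np.pi/2+0)
ph=lambda a:a-np.pi-np.pi/2+0   # jaw direction = tangent
q=rot(ph(a0))
r.move_linear([.123,-.536,.36],vel=.3)
r.move_to([*p,.30],q); print(r.current_q().round(2) if hasattr(r.current_q(),'round') else r.current_q())
r.set_gripper(.55,20)
r.move_linear([*p,.143],vel=.12); print(r.current_contact_force())
r.set_gripper(0.,20); print(r.current_opening(),r.current_contact_force())
for a in np.linspace(a0,a1+.02,9)[1:]:
    r.move_linear([*(PIV+R*np.array([np.cos(a),np.sin(a)])),.143],rot(ph(a)),vel=.06)
    print(round(a1-a,3),np.round(r.current_contact_force(),1))
print(r.current_t(),r.current_opening())
grab('top','top1.png')
E
```

```text
0.11131704403402168 3.1812732579279728 4.151993420534809 0.970720162606836
[-0.13  0.26  1.66 -0.    1.22  1.4 ]
[-0.10699472 -0.01063788 -0.40374068]
0.16777334271534255 [-1.18246208  0.24855553  4.09803131]
0.847 [-2.  -1.8  5.7]
0.723 [-2.2 -1.1  6.7]
0.599 [-2.5 -1.4  6.9]
0.475 [-3.2 -3.2  6.2]
0.352 [-4.5 -3.7  5.5]
0.228 [-4.9 -4.1  6.5]
0.104 [-3.4 -6.5  5.3]
-0.02 [-9.  -2.2 10.5]
8.3667 0.16765212267882248
```

```bash
python3 - <<'E'
from h import *
r.set_gripper(.4); p=r.current_tool_pos(); r.move_linear([p[0],p[1],.26],vel=.15)
r.move_to([.45,-.30,.30],rot(YAW))
d=grab('top','top2.png'); W=cloud(d)
m=np.zeros((420,560),bool); m[145:270,265:390]=1
for nm,a,b,z in(('knob',.168,.19,.177),('peg',.145,.164,.1555)):
    k=(m&(W[...,2]>a)&(W[...,2]<b)).astype('uint8'); n,l,s,c=cv2.connectedComponentsWithStats(k)
    for i in range(1,n):
        if s[i,4]>8:
            P=ray(d,*c[i],z); print(nm,s[i,4],P.round(4)); 
            if nm=='peg': print('angle',ang(SHUT)-ang(P[:2]))
print('shut',SHUT,r.current_t())
img=d['pixels'][140:255,260:375,::-1]; cv2.imwrite('pics/crop2.png',cv2.resize(img,None,fx=5,fy=5,interpolation=cv2.INTER_CUBIC))
E
```

```text
knob 172 [ 0.6162 -0.0678  0.177 ]
peg 44 [ 0.5763 -0.111   0.1555]
angle 0.002437913010720383
shut [ 0.57620419 -0.1116042 ] 10.65
```

View pics/crop2.png

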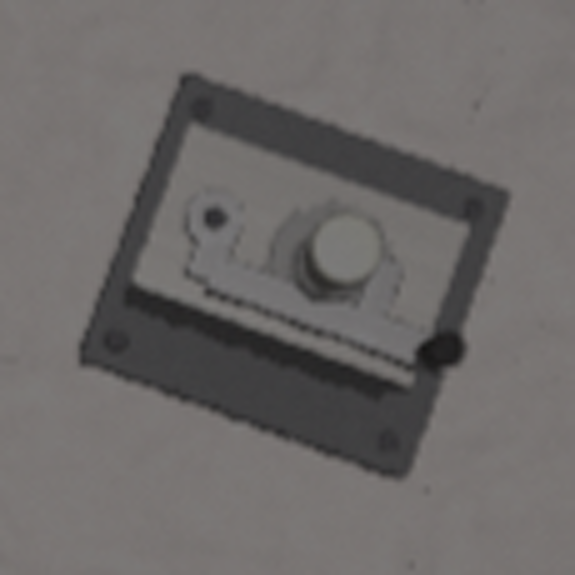

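The keeper is shut: the peg measures 0.002 rad from the stop, at (440,350) in the crop, with the hook round the rod. The knob hasn't moved, so I'll grasp it next, jaws along the stand's x, clear of the peg.

```bash
python3 - <<'E'
from h import *
q=rot(YAW); f=lambda:np.round(r.current_contact_force(),1)
r.move_to([*AX,.30],q); r.set_gripper(.75,50)
r.move_linear([*AX,.167],vel=.12); print('down',f())
r.set_gripper(0.); r.sleep(.2); print('grip',r.current_opening(),f(),r.current_tool_pos())
for h in (.005,.01,.02,.03,.04):
    r.move_linear([*AX,.167+h],vel=.03); print(h,f(),np.round(r.current_torque(),2))
    if abs(f()[:2]).max()>15 or abs(f()[2])>20: break
print(r.current_opening(),r.current_tool_pos(),r.current_t())
d=grab('scene','s3.png'); grab('top','t3.png')
img=d['pixels'][140:260,230:350,::-1]; cv2.imwrite('pics/crop3.png',cv2.resize(img,None,fx=5,fy=5,interpolation=cv2.INTER_CUBIC))
E
```

```text
down [-0.4  0.7  0.8]
grip 0.33552310451571365 [-0.1 -0.5  5.7] [ 0.6166661  -0.06806923  0.16754793]
0.005 [-1.   0.4  0.7] [-0.01  0.09 -0.06]
0.01 [-0.6 -0.5 -0. ] [ 0.    0.12 -0.02]
0.02 [-0.6 -0.1  0.9] [ 0.07  0.14 -0.01]
0.03 [-0.4  1.1  1.6] [ 0.03  0.23 -0.06]
0.04 [ 0.1 -0.7  1.1] [ 0.03  0.08 -0.06]
0.33527766538727954 [ 0.61643963 -0.06802289  0.20733593] 16.1
```

View pics/crop3.png

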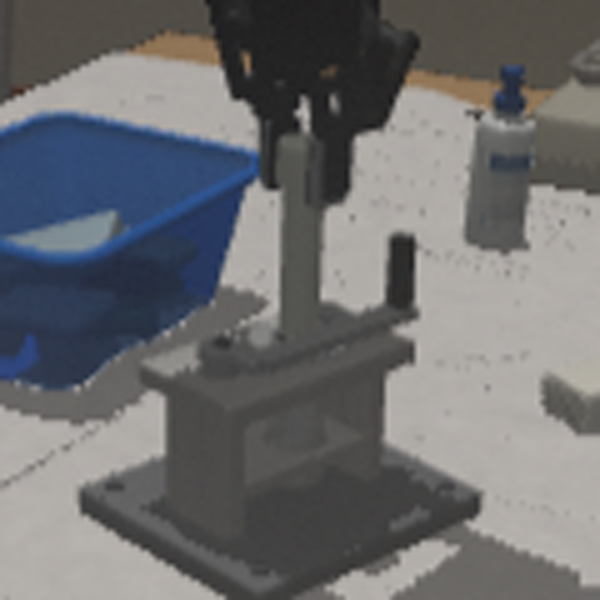

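The plunger stands well up out of the barrel, gripped at (300,150) in the crop, with the keeper still shut at (400,270). I'll check the height for slip by comparing the knob before and after, and check the peg and keeper too.

```bash
python3 - <<'E'
from h import *
d=grab('scene'); W1=cloud(d); W0=np.load('scene.npy'); M=d['camera_from_world']
g0=cv2.imread('pics/scene0.png'); g1=cv2.imread('pics/s3.png')
def zrow(u,v): # z where pixel ray meets knob/rod front (radius 15) via vertical axis plane facing camera
    T=np.linalg.inv(M); c=T[:3,3]; w=T[:3,:3]@np.array([(u-d['cx'])/d['fx'],(v-d['cy'])/d['fy'],1.])
    n=AX-c[:2]; n/=np.hypot(*n); t=((AX-c[:2])@n-RAD)/(w[:2]@n); return (c+w*t)[2]
RAD=.015
for nm,W,g,zt in(('before',W0,g0,.177),('after',W1,g1,.217)):
    p=M@np.array([*AX,zt,1]); u=int(round(d['fx']*p[0]/p[2]+d['cx']));v=d['fy']*p[1]/p[2]+d['cy']; print(nm,'expected top px',u,round(v,1))
    for row in range(int(v)-8,int(v)+62): 
        if row<int(v)+25 or nm=='after': print(row,[g[row,u+k].mean().round().astype(int) for k in(-3,0,3)],round(zrow(u,row+.5),4),W[row,u].round(3))
E
```

```text
before expected top px 290 182.0
174 [np.int64(164), np.int64(162), np.int64(163)] 0.2031 [ 0.848 -0.555  0.011]
175 [np.int64(164), np.int64(161), np.int64(163)] 0.2004 [ 0.847 -0.553  0.008]
176 [np.int64(163), np.int64(159), np.int64(164)] 0.1977 [ 0.843 -0.544  0.007]
177 [np.int64(163), np.int64(160), np.int64(165)] 0.1949 [ 0.839 -0.536  0.006]
178 [np.int64(163), np.int64(161), np.int64(163)] 0.1922 [ 0.832 -0.523  0.007]
179 [np.int64(150), np.int64(163), np.int64(163)] 0.1894 [ 0.828 -0.513  0.007]
180 [np.int64(157), np.int64(162), np.int64(152)] 0.1867 [ 0.824 -0.506  0.006]
181 [np.int64(157), np.int64(157), np.int64(154)] 0.1839 [ 0.619 -0.071  0.179]
182 [np.int64(157), np.int64(157), np.int64(156)] 0.1812 [ 0.614 -0.061  0.18 ]
183 [np.int64(149), np.int64(157), np.int64(135)] 0.1784 [ 0.613 -0.058  0.178]
184 [np.int64(106), np.int64(126), np.int64(100)] 0.1757 [ 0.611 -0.054  0.177]
185 [np.int64(82), np.int64(89), np.int64(80)] 0.1729 [ 0.611 -0.056  0.174]
186 [np.int64(81), np.int64(81), np.int64(79)] 0.1701 [ 0.611 -0.054  0.172]
187 [np.int64(81), np.int64(81), 
[... 6230 characters left out ...]
.025  0.093]
220 [np.int64(71), np.int64(74), np.int64(74)] 0.0721 [ 0.606 -0.058  0.073]
221 [np.int64(77), np.int64(79), np.int64(74)] 0.0691 [ 0.606 -0.058  0.07 ]
222 [np.int64(80), np.int64(80), np.int64(75)] 0.0661 [ 0.606 -0.057  0.067]
223 [np.int64(80), np.int64(79), np.int64(77)] 0.0631 [ 0.604 -0.054  0.066]
224 [np.int64(80), np.int64(81), np.int64(78)] 0.06 [ 0.607 -0.06   0.06 ]
225 [np.int64(79), np.int64(79), np.int64(78)] 0.057 [ 0.605 -0.056  0.059]
226 [np.int64(79), np.int64(79), np.int64(76)] 0.054 [ 0.605 -0.056  0.056]
227 [np.int64(80), np.int64(79), np.int64(74)] 0.051 [ 0.606 -0.06   0.051]
228 [np.int64(82), np.int64(79), np.int64(74)] 0.0479 [ 0.605 -0.058  0.049]
```

The knob top rose from 0.177 to 0.217 m, the full 40 mm with no slip. No ring shows above the keeper, which fits it being at the rim's height.

```bash
python3 - <<'E'
from h import *
d=grab('top'); W=cloud(d); m=np.zeros((420,560),bool); m[195:230,335:365]=1
k=m&(W[...,2]>.145)&(W[...,2]<.164); print('peg px',k.sum()); 
if k.sum()>5:
    v,u=np.argwhere(k).mean(0); print('keeper',ang(SHUT)-ang(ray(d,u,v,.1555)[:2]))
print(r.current_tool_pos(),np.abs(r.current_qvel()).max(),r.current_opening(),r.current_t())
r.hand_in()
E
```

```text
peg px 44
keeper 0.002437913010720383
[ 0.61641087 -0.0680294   0.20708383] 0.001891648009715685 0.3367364254302342 16.3
the job is handed in; nothing more can be done
```

I swung the keeper shut by its peg while the plunger was still right down. Then I took the plunger by its knob and drew it straight up 40 mm. I handed in at about 16.3 s, still holding it; no verdict is reported.

Last checks:
- **Keeper:** it measured 0.002 rad from fully shut, both before the draw and at the end.
- **Plunger height:** the knob top rose from about 0.177 m to 0.217 m, the planned 40 mm, with no slip seen. That puts the ring level with the rim. I inferred this from the knob, because the keeper hides the ring and rim from the camera.
- **Forces and stillness:** side forces stayed around 1 N during the draw, so there was no sign of jamming. The jaws were steady on the 30 mm knob and the arm was still.
- **Not measured:** I did not measure the barrel's seating directly, though the shut keeper sits only 1.5 mm above its flange. I also did not re-measure the swabs, bottle or cup; the arm's path was planned to stay clear of them.

No check failed or disagreed with another.

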